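Rock a jammed drive centre out of its tool keeper

ROBOT

A 7-joint arm with a two-finger parallel gripper is mounted at the origin on the work surface. World frame = base frame: x ahead of the robot, y to its left, z up, the work surface at z = 0. Lengths are in m, angles in rad, forces in N, time in s.
With the tool pointing down it reaches from about 0.425 to 0.875 m from the base axis. Payload 4.7 kg.
Tool frame: the origin (TCP) lies midway between the tips of the shut fingers; the grasp point (between the pads) lies 19 mm behind it; z points along the fingers, y is the direction in which the jaws open and shut (so a half turn about z gives the same grasp; the last joint's range is limited). The gripper opens to 87 mm and grips with 3 to 60 N. Pads are 19 mm wide; open, the fingers measure 117 mm over their backs; the gripper's body (75 mm by 190 mm) begins 51 mm behind the grasp point.
Start: joints at [1.155, 0.321, -0.07, 1.45, 0.023, 1.371, -0.057], TCP at [0.271, -0.591, 0.223] pointing down, gripper open.
Joint ranges: [-2.86, 2.86], [-0.3, 2.09], [-1.38, 1.24], [0.06, 2.45], [-1.56, 4.7], [0.09, 2.05], [-2.69, 2.69]. Speed limits (rad/s): [2.57, 2.57, 3.14, 3.14, 3.14, 3.14, 3.14].

INTERFACE

Orientations are given as a rotation vector (axis times angle).
In Python, from bench import monitor, eyes, order gives the robot as it stands. The module is installed in compiled form; this text tells all that it offers.
- The arm moves only by the shell command python3 -m pendant 'ROWS' [FORCE]. ROWS is JSON, a list of rows, each a list of 3 entries, a list of its own where there are three numbers: the turn, a rotation vector about the tool's x, y, z in degrees, then the shift along the tool's x, y, z in m, then the gripper command: -1 is fully open, 1 is shut, values between are in proportion. In form: [[[rx, ry, rz], [tx, ty, tz], hand], ...]. A call has 1 to 8 rows; each row shifts and turns the commanded pose from where the row before left it, along the tool's axes as they then stand; what a row does not reach is not made up. A row lasts 1/8 s, in which the tool goes at most 62.5 mm and 10.7 degrees, less where a joint would pass 70% of its speed; a pose out of reach is approached as far as the arm can. A call is refused whole if a number of a shift passes 0.0625 or a number of a turn 10.7, either way. A call with a gripper value outside its range is refused whole. The fingers move at their own pace and stop on an object; FORCE is the grip in N (left out, the last holds). Time passes only in rows, so rows that do not move let the fingers close. It gives the time, the measured TCP pose, the force and the opening at its end, in the units of the state.
- monitor.get_state(): the state, without advancing time (a new reading comes with each control period).
- eyes.get_image(name): name is "scene" or "top"; returns a dict with "color" (384x512x3 uint8, red, green, blue), "range_z" (384x512 float32, m along the optical axis (not along the pixel's ray), 0 where there is no reading), "fx", "fy", "cx", "cy" (pixels), "world_to_cam" (4x4, takes a point from world to camera coordinates). Camera axes: x right, y up, looking along -z (the intrinsics and any distortion apply to the point x, -y, -z); pixel columns grow to the right and rows downward; lengths in m; the calibration is good to about 2 mm. A picture is of the moment at which its call begins.
- order.close_job(): hands the job in, once; it reports no verdict.
The state is a dict: "time": time; "joint_positions": joint angles; "qd": joint speeds; "joint_torque": joint torques, N m; "position": TCP position; "tool_rot": TCP orientation; "ft_force": force on the tool from outside, world axes, zero at the start; "torque": the same for the moment, N m; "grip_width": opening from 0.0 (shut) to 1.0 (fully open).
Only numpy, scipy, OpenCV 4.12 (cv2) and the standard library are available. Lean on these libraries where they do the work, as an engineer would, in place of code of your own. Each camera call takes 0.05 s, during which the arm holds its last target.

TASK

The lathe's steel drive centre is jammed in the green tool keeper, held by two stiff jaws. Grip it by its body, rock it firmly to both sides, towards one jaw and then the other, until both jaws have been pushed back; then draw it out without forcing it and stand it upright in the shallow wooden tray, set down and not dropped. Leave the other things on the bench where they are.

Things in the scene. Friction and masses are not known exactly. Their poses are not given: they have to be found in the camera images.
- drive_centre_mid (a point): Middle (half-way up, on the axis) of the loose steel drive centre standing upright in the keeper, 68 mm above the bench; z is its axis, up to its spur. Round, 0.3 to 0.6 kg, 120 mm tall. Heights from its underside: foot flange 0 to 10 mm (30 mm diameter), neck to 54 mm (24 mm), body to grip 54 to 100 mm (32 mm, orange band low on it), pronged spur with a point to 120 mm.
- drive_centre_foot (a point): Centre of the drive centre's flat underside (22 mm across; it stands on it by itself), 60 mm below its middle. In the keeper it is 8 mm above the bench, kept within about 1 mm of the centre by guides. Tipping it about its foot by 0.15 to 0.2 rad towards the keeper's +y, then -y, takes some 8 N at its body and pushes back each jaw in turn. Lifted straight, it rises 4 mm and jams.
- keeper: Green cast tool keeper bolted to the bench, base 90 mm (x) by 120 mm (y), housing 50 by 104 mm, top 50 mm above the bench (12 mm below the drive centre's body). Origin: centre of its underside, z up; the drive centre stands over it. In a window in its top, 34 mm (x) by 48 mm (y), two brass jaws show, on the +y and -y sides of the neck, inner faces 24 mm apart, 22 to 44 mm above the bench.
- jaw_left (a joint): How far the jaw on the keeper's +y side has been pushed outward (along y), m: 0 (start, at most 0.0003) to 0.0045 (its stop). It slides at about 18 N and stays where it is left. Each jaw overlaps the foot flange by 3 mm at first; the flange passes when the two have gone back by more than 6 mm together.
- jaw_right (a joint): The same for the jaw on the keeper's -y side, m: 0 (start, at most 0.0003) to 0.0045, growing as it is pushed outward, along -y.
- tray_floor (a point): Centre of the inner floor of the shallow dark wooden tray with a blue lining, fixed on the bench: outside 170 mm (x) by 210 mm (y) by 30 mm high, walls 8 mm, floor 8 mm above the bench. Axes along its sides, z up. It stands to the left or the right of the keeper; the grey divided box on the other side is not it.
- collet: Dark steel collet, 32 mm diameter, 30 mm tall, standing in the tray towards its -y end, about 65 mm from the tray's centre; a bystander. Origin at the centre of its underside.
- divided_box: Grey plastic box with six compartments of dowels and pins, 170 by 210 by 45 mm, fixed, a bystander. Origin at the centre of its underside.
- glue_bottle: White bottle with a red cap, 52 mm diameter, 140 mm tall, bystander. Origin at the centre of its underside.
- wax_tin: Yellow tin, 80 mm diameter, 60 mm tall, bystander. Origin at the centre of its underside.
- oil_jar: Amber jar, 60 mm diameter, 90 mm tall, bystander. Origin at the centre of its underside.
- spanner: Steel spanner lying on the bench, bystander.
- turned_handle: Turned wooden handle, 125 mm long, 32 mm thick, lying on the bench, bystander.
- bench_brush: Brush lying on the bench, bystander.
Not all that is in view belongs to the job. Leave any purple look-alike of the part that bears drive_centre_mid alone. Leave any red look-alike of the keeper alone.

How it is judged:
On the way, in this order (a step that is already met when the one before it is completed fails the run):
1. the drive centre, still in the keeper, has been rocked both ways so that each jaw has been pushed back by more than 1 mm (value of joint each of jaw_left, jaw_right above 0.001 m and distance between drive_centre_foot and keeper below 0.03 m), for 0.1 s.
2. the drive centre has been drawn clear out of the keeper's top (height (world z) of drive_centre_foot above 0.05 m), for 0.05 s.
At the end, for the whole second after the job is handed in: the drive centre stands upright (within 0.12 rad) on the tray's floor (foot within 5 mm of it and inside the walls), released and at rest (x of drive_centre_foot in the frame of tray_floor between -0.07 and 0.07 m and y of drive_centre_foot in the frame of tray_floor between -0.09 and 0.09 m and z of drive_centre_foot in the frame of tray_floor below 0.005 m and angle between drive_centre_mid's own z axis and vertical below 0.12 rad and linear speed of drive_centre below 0.02 m/s); the robot touches nothing.
It fails at once if the drive centre was forced: more than 90 N between it and the keeper (contact force between drive_centre and keeper above 90 N).
It fails at once if the drive centre was dropped: out of the fingers and moving faster than 0.6 m/s (contact force between drive_centre and the fingers below 0.1 N and linear speed of drive_centre above 0.6 m/s).
It fails at once if a bystander on the bench was moved by more than 40 mm, or the collet in the tray by more than 40 mm (distance of any of glue_bottle, wax_tin, oil_jar, spanner, turned_handle, bench_brush, collet from where it was at the start of the episode above 0.04 m).
It also fails if it takes over 54 s, if anything falls off the work surface, if the arm or the gripper's body presses on something with over 40 N, if the wrist force passes 120 N, or if a joint passes its speed limit or range.

## Working session

There is one attempt and no reset: what is moved stays moved. The work goes in short steps, Python scripts to look and compute and a shell command to move; the robot and the scene stay as the last step left them, time stands still between calls to the robot, and variables do not carry over. Pictures are saved under pics/ and viewed, and the job is handed in when it is done.

```bash
mkdir -p pics
cat > h.py <<'E'
import numpy as np, cv2
from bench import monitor, eyes, order
def grab(name,tag):
    im=eyes.get_image(name)
    np.savez(f'{tag}_{name}.npz',**im)
    cv2.imwrite(f'pics/{tag}_{name}.png',cv2.resize(im['color'][:,:,::-1],(768,576),interpolation=cv2.INTER_CUBIC))
    return im
def load(name,tag): return dict(np.load(f'{tag}_{name}.npz'))
def pts(im):
    h,w=im['range_z'].shape
    v,u=np.mgrid[:h,:w]
    z=im['range_z']
    p=np.stack([(u-im['cx'])/im['fx']*z,-(v-im['cy'])/im['fy']*z,-z,np.ones_like(z)],-1)
    return (p@np.linalg.inv(im['world_to_cam']).T)[...,:3]
def ray(im,u,v,h):
    T=np.linalg.inv(im['world_to_cam']);d=T[:3,:3]@np.array([(u-im['cx'])/im['fx'],-(v-im['cy'])/im['fy'],-1])
    o=T[:3,3]; return o+d*(h-o[2])/d[2]
E
python3 - <<'E'
from h import *
for n in('scene','top'):
    im=grab(n,'a'); print({k:im[k] for k in im if k not in('color','range_z')}, (im['range_z']>0).mean())
print(monitor.get_state())
E
```

```text
{'fx': 390.7433125248425, 'fy': 390.7433125248425, 'cx': 260.2300212884647, 'cy': 183.28154954858593, 'world_to_cam': array([[-0.76872825,  0.63933311,  0.01760808,  0.42942344],
       [-0.38265037, -0.48180653,  0.7883154 ,  0.10977386],
       [ 0.51247982,  0.59926258,  0.61501934, -1.38359139],
       [ 0.        ,  0.        ,  0.        ,  1.        ]])} 0.9959971110026041
{'fx': 349.8915133849068, 'fy': 349.8915133849068, 'cx': 259.76561881199063, 'cy': 193.11807638318967, 'world_to_cam': array([[ 0.00130316, -0.9998913 ,  0.01468619, -0.05143   ],
       [ 0.98836983,  0.00352111,  0.15202857, -0.54257897],
       [-0.15206375,  0.01431727,  0.98826698, -1.16119724],
       [ 0.        ,  0.        ,  0.        ,  1.        ]])} 0.995880126953125
{'time': 0.1, 'joint_positions': array([ 1.15510781,  0.3217652 , -0.07009898,  1.45154511,  0.02258201,
        1.37082208, -0.05686247]), 'qd': array([ 0.00052192, -0.00209983,  0.00111217, -0.00276003,  0.00121066,
       -0.00061372, -0.00032325]), 'joint_torque': array([ 3.78900904e-05, -4.92572272e+01, -4.05554362e-01, -3.13398278e+01,
       -6.41616527e-02,  3.94417474e-02,  1.17800323e-04]), 'position': array([ 0.27060148, -0.59044282,  0.22156436]), 'tool_rot': array([-3.06765078e+00, -6.69679804e-01,  6.96514146e-04]), 'ft_force': array([0.01977296, 0.87490838, 0.0134258 ]), 'torque': array([-0.03988524,  0.02519673, -0.04861952]), 'grip_width': 1.000196984157645}
```

View pics/a_scene.png

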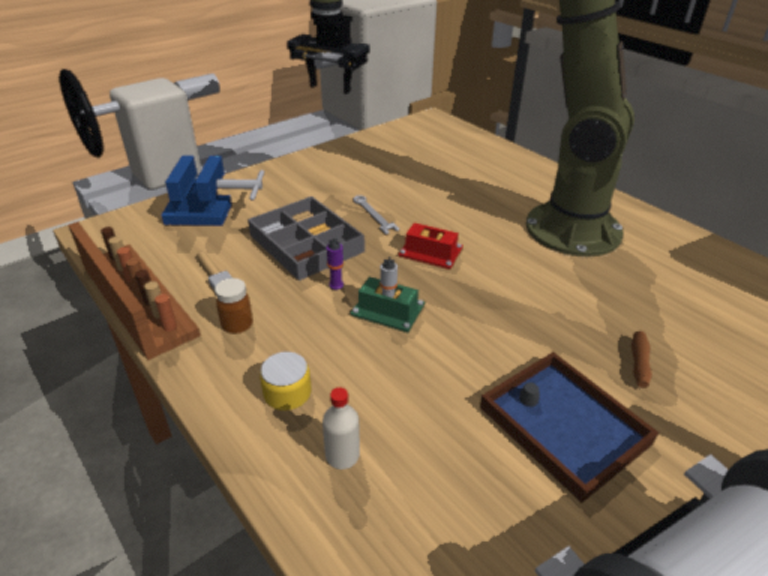

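View pics/a_top.png

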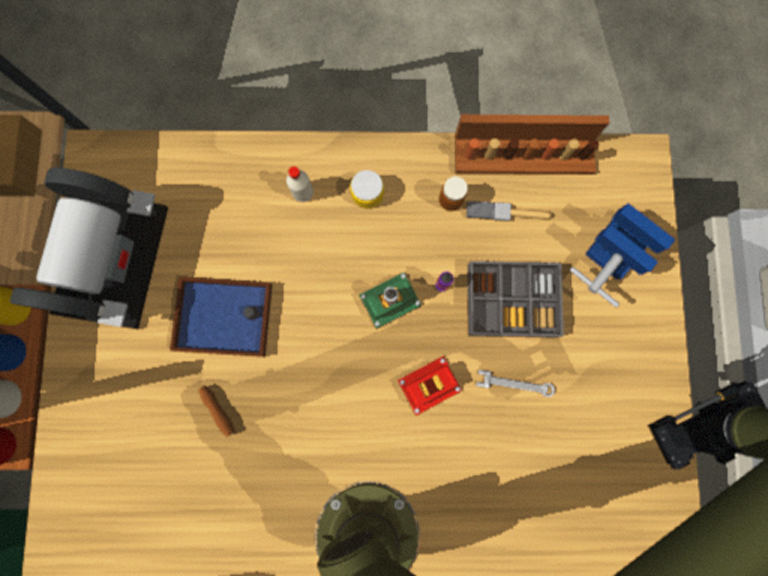

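The scene view shows the green keeper with the drive centre at about (390,290), the purple look-alike beside it at (335,265), the red keeper at (432,243), and the tray at (568,425). The top view shows the keeper at (391,299), rotated about 25°, and the tray at (222,317) on the +y side, with the collet at (252,312).

Run:
```python
from h import *
for n in('top','scene'):
    im=load(n,'a');P=pts(im);hsv=cv2.cvtColor(im['color'],cv2.COLOR_RGB2HSV)
    H,S,V=[hsv[...,i].astype(int) for i in range(3)]
    inb=(P[...,0]>.3)&(P[...,0]<.9)&(abs(P[...,1])<.6)
    g=(H>60)&(H<95)&(S>90)&inb&(P[...,2]<.1)
    gp=P[g]; top=gp[(gp[:,2]>.04)&(gp[:,2]<.056)]; base=gp[gp[:,2]<.03]
    print(n,'green',len(gp),'top z',np.median(top[:,2]),len(top),'base z',np.median(base[:,2]))
    for nm,q in(('all',gp),('top',top)):
        r=cv2.minAreaRect(q[:,:2].astype(np.float32)*1000); print(nm,r)
    c=gp[:,:2].mean(0)
    near=(np.hypot(P[...,0]-c[0],P[...,1]-c[1])<.04)
    dc=P[near&(P[...,2]>.066)]
    print('dc',len(dc),dc.min(0),dc.max(0),dc.mean(0), cv2.minEnclosingCircle(dc[(dc[:,2]>.1),:2].astype(np.float32)*1000))
    t=P[near&(P[...,2]>.095)&(P[...,2]<.115)];print('shoulder',len(t),t.mean(0))
    pu=(H>125)&(H<160)&(S>90)&inb; q=P[pu];print('purple',len(q),q.min(0),q.max(0),np.median(q,0))
    b=(H>100)&(H<125)&(S>80)&inb&(P[...,1]>.15);
    q=P[b];q=q[abs(q[:,2])<.05];print('blue',len(q),np.median(q[:,2]),cv2.minAreaRect(q[:,:2].astype(np.float32)*1000))
    tb=P[(abs(P[...,2])<.01)&inb];print('table',np.median(tb[:,2]))
    r=cv2.minAreaRect(gp[:,:2].astype(np.float32)*1000)
```

```text
top green 362 top z 0.04996796805672332 195 base z 0.007926041554010888
all ((572.1953735351562, 217.91683959960938), (670.2521362304688, 115.9513931274414), 80.16090393066406)
top ((523.8798828125, -48.67237854003906), (49.47364807128906, 103.46723937988281), 28.790042877197266)
dc 90 [ 0.50759404 -0.06353385  0.07021824] [ 0.53663692 -0.03371892  0.13193097] [ 0.52047569 -0.04892161  0.10718132] ((523.29150390625, -48.73075866699219), 15.752758979797363)
shoulder 48 [ 0.52155777 -0.04910517  0.10861561]
purple 51 [ 0.3017874  -0.5883876   0.00811982] [0.69065054 0.56047098 0.40230024] [ 0.55106825 -0.16511573  0.09894201]
blue 2150 0.008418995884184932 ((510.4953918457031, 409.91259765625), (363.6062316894531, 193.1365509033203), 69.06026458740234)
table 0.0002566819328824188
scene green 833 top z 0.048676758362883654 307 base z 0.01012510915689141
all ((529.4168701171875, 213.96490478515625), (114.26160430908203, 624.6860961914062), 1.232632040977478)
top ((527.4775390625, -45.616085052490234), (50.76602554321289, 103.33818054199219), 29.593320846557617)
dc 203 [ 0.50956427 -0.06339351  0.06663583] [ 0.54280515 -0.03101877  0.12645973] [ 0.53085608 -0.04116484  0.09654759] ((525.7107543945312, -47.07938003540039), 16.38637351989746)
shoulder 83 [ 0.53048953 -0.0415848   0.10547919]
purple 209 [ 0.50176012 -0.25266716  0.00404616] [0.5862532  0.53542383 0.10370793] [ 0.56847616 -0.16066066  0.07100114]
blue 3433 0.008544008310666373 ((487.0875549316406, 388.50372314453125), (307.95001220703125, 164.4749298095703), 76.71256256103516)
table -0.00015602887909299534
```

Run:
```python
from h import *
t=load('top','a')['color'][165:230,225:320,::-1];s=load('scene','a')['color'][150:230,205:300,::-1]
a=cv2.resize(t,None,fx=6,fy=6,interpolation=cv2.INTER_CUBIC);b=cv2.resize(s,None,fx=6,fy=6,interpolation=cv2.INTER_CUBIC)
cv2.imwrite('pics/z1.png',a);cv2.imwrite('pics/z2.png',b)
```

```text
(no output)
```

View pics/z1.png

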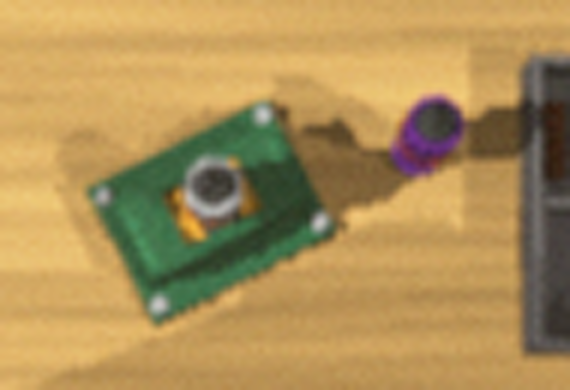

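View pics/z2.png

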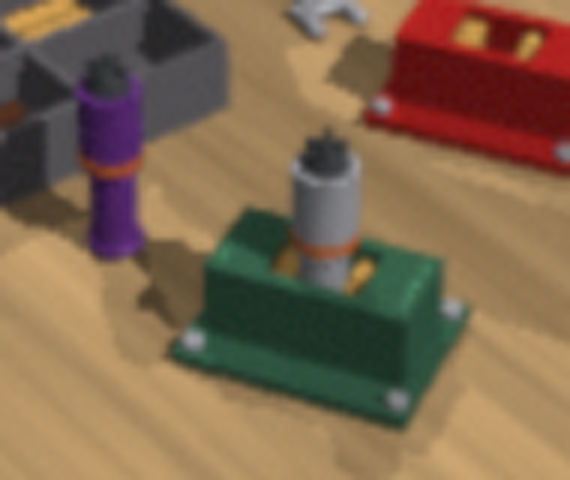

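Run:
```python
from h import *
from scipy.spatial.transform import Rotation as Rn
for n in('top','scene'):
    im=load(n,'a');P=pts(im);hsv=cv2.cvtColor(im['color'],cv2.COLOR_RGB2HSV)
    H,S,V=[hsv[...,i].astype(int) for i in range(3)]
    b=((H>100)&(H<130)&(S>80)&(P[...,1]>.2)&(P[...,1]<.55)&(P[...,0]>.3)&(P[...,0]<.7)&(abs(P[...,2])<.02)).astype(np.uint8)
    k,l,st,c=cv2.connectedComponentsWithStats(b);i=1+st[1:,4].argmax();m=l==i;q=P[m]
    r=cv2.minAreaRect(q[:,:2].astype(np.float32)*1000);print(n,len(q),'z',np.median(q[:,2]),r)
    dk=P[(V<90)&(P[...,2]>.018)&(P[...,2]<.05)&(np.hypot(P[...,0]-r[0][0]/1e3,P[...,1]-r[0][1]/1e3)<.08)]
    print('collet',len(dk),dk.mean(0) if len(dk) else '')
    q=P[(H>125)&(H<160)&(S>90)&(np.hypot(P[...,0]-.55,P[...,1]+.16)<.06)];print('purple',q.min(0),q.max(0))
s=monitor.get_state();R=Rn.from_rotvec(s['tool_rot']).as_matrix();print(R.round(3))
print('tool y yaw',np.degrees(np.arctan2(R[1,1],R[0,1])),'tool x yaw',np.degrees(np.arctan2(R[1,0],R[0,0])))
```

```text
top 2145 z 0.008412848658462035 ((484.3408203125, 341.6472473144531), (186.9539337158203, 149.10031127929688), 86.56381225585938)
collet 72 [0.51420788 0.29437119 0.03301696]
purple [ 0.54352931 -0.18495168  0.00811982] [ 0.57105667 -0.15628206  0.10760567]
scene 3416 z 0.008534787833042734 ((474.5775146484375, 336.74737548828125), (187.5169677734375, 141.68582153320312), 86.1952133178711)
collet 292 [0.45107558 0.31057592 0.02828678]
purple [ 0.54569106 -0.17970718  0.00404616] [ 0.57815669 -0.15339696  0.10370793]
[[ 0.909  0.417 -0.001]
 [ 0.417 -0.909  0.002]
 [-0.    -0.002 -1.   ]]
tool y yaw -65.37063000155341 tool x yaw 24.629377201401063
```

```bash
cat >> h.py <<'E'
from scipy.spatial.transform import Rotation as Rn
def where(tx,ty,tz,yaw):
    s=monitor.get_state();R=Rn.from_rotvec(s['tool_rot']).as_matrix();p=s['position']
    x=np.array([-np.sin(np.radians(yaw)),np.cos(np.radians(yaw)),0]);z=np.array([0,0,-1.]);y=np.cross(z,x)
    T=np.stack([x,y,z],1)
    print('t',s['time'],'p',p.round(4),'yaw_y',np.degrees(np.arctan2(R[1,1],R[0,1])).round(2),'F',s['ft_force'].round(2),'M',s['torque'].round(2),'w',round(s['grip_width'],3))
    print('shift tool',(R.T@(np.array([tx,ty,tz])-p)).round(4),'turn deg',np.degrees(Rn.from_matrix(R.T@T).as_rotvec()).round(2),'q',s['joint_positions'].round(2))
E
python3 -m pendant '[[[0,0,0],[0.0457,-0.0387,0],-1],[[0,0,0],[0.0457,-0.0387,0],-1],[[0,0,0],[0.0457,-0.0387,0],-1],[[0,0,0],[0.0457,-0.0387,0],-1],[[0,0,0],[0.0457,-0.0387,0],-1],[[0,0,0],[0.0457,-0.0387,0],-1],[[0,0,0],[0.0457,-0.0387,0],-1],[[0,0,0],[0.0457,-0.0387,0],-1]]' 20
python3 -c "
from h import *
where(.5245,-.048,.22,29.2)"
```

```text
time: 1.1
position: [0.4745, -0.1553, 0.2224]
tool_rot: [3.069, 0.67, -0.0]
ft_force: [1.0, -0.1, -1.2]
grip_width: 0.998
t 1.1 p [ 0.4745 -0.1553  0.2224] yaw_y -65.39 F [ 1.04 -0.07 -1.25] M [-0.03 -0.1  -0.03] w 0.998
shift tool [ 0.0902 -0.0767  0.0024] turn deg [ 1.000e-02  3.000e-02 -9.459e+01] q [ 0.7   0.02 -0.44  1.8   0.01  1.32 -0.88]
```

```bash
python3 -m pendant '[[[0,0,0],[0.045,-0.038,0],-1],[[0,0,0],[0.045,-0.038,0],-1],[[0,0,-10.5],[0,0,0],-1],[[0,0,-10.5],[0,0,0],-1],[[0,0,-10.5],[0,0,0],-1],[[0,0,-10.5],[0,0,0],-1],[[0,0,-10.5],[0,0,0],-1],[[0,0,-10.5],[0,0,0],-1]]'
python3 -m pendant '[[[0,0,-10.5],[0,0,0],-1],[[0,0,-10.5],[0,0,0],-1],[[0,0,-10.5],[0,0,0],-1],[[0,0,0],[0,0,0],-1]]'
python3 -c "
from h import *
where(.5245,-.048,.069,29.2)
grab('top','b');grab('scene','b')"
```

```text
time: 2.1
position: [0.524, -0.0505, 0.2221]
tool_rot: [-2.26, -2.181, 0.001]
ft_force: [-0.2, -0.2, 0.8]
grip_width: 0.999
time: 2.6
position: [0.524, -0.0506, 0.2222]
tool_rot: [-1.594, -2.706, 0.0]
ft_force: [-0.3, -0.2, 0.2]
grip_width: 1.001
t 2.6 p [ 0.524  -0.0506  0.2222] yaw_y 29.01 F [-0.31 -0.21  0.21] M [-0.   -0.08  0.03] w 1.001
shift tool [0.002  0.0017 0.1532] turn deg [-0.03 -0.02 -0.19] q [ 0.65  0.1  -0.64  1.74  0.06  1.33  0.51]
```

View pics/b_scene.png

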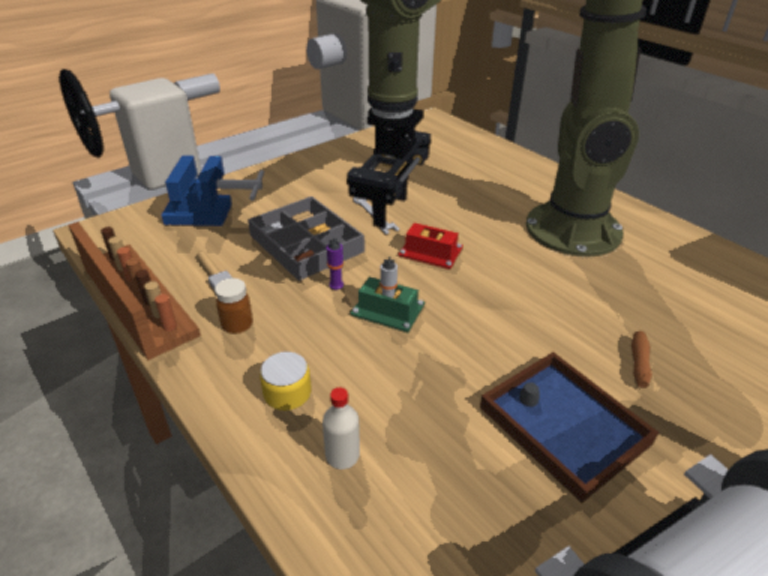

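The gripper hangs at about (388,180), over the keeper and in line with it. Its jaws open across the keeper. I'll lower it to the body now.

```bash
python3 -m pendant '[[[0,0,0],[0.002,0.002,0.03],-1],[[0,0,0],[0,0,0.04],-1],[[0,0,0],[0,0,0.035],-1],[[0,0,0],[0,0,0.03],-1],[[0,0,0],[0,0,0.018],-1],[[0,0,0],[0,0,0],-1]]'
python3 -c "
from h import *
where(.5245,-.048,.069,29.2)
grab('top','c');grab('scene','c')
im=load('scene','c');cv2.imwrite('pics/c2.png',cv2.resize(im['color'][120:240,200:320,::-1],None,fx=5,fy=5))"
```

```text
time: 3.45
position: [0.5242, -0.0477, 0.0686]
tool_rot: [-1.592, -2.706, 0.001]
ft_force: [0.3, 0.5, 0.3]
grip_width: 0.997
t 3.45 p [ 0.5242 -0.0477  0.0686] yaw_y 29.08 F [0.32 0.48 0.31] M [ 0.05 -0.09 -0.03] w 0.997
shift tool [-0.0004  0.0001 -0.0004] turn deg [-0.1  -0.09 -0.12] q [ 0.6   0.25 -0.63  1.91  0.17  1.03  0.41]
```

View pics/c2.png

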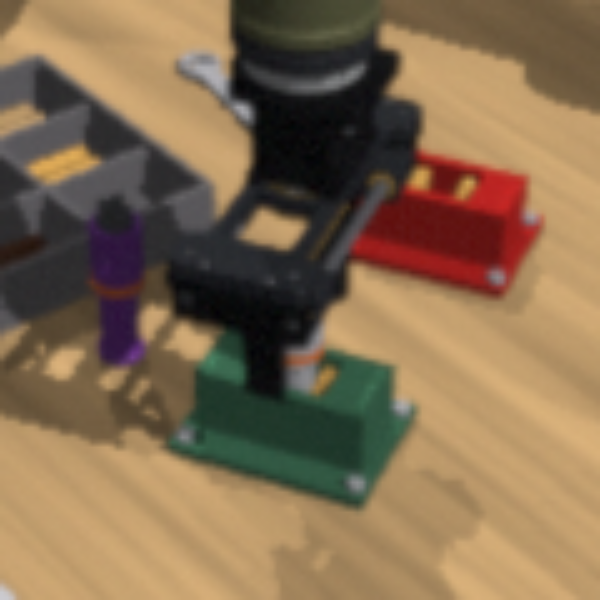

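The two fingers straddle the body: the near finger is at (268,360) in the crop and the part's axis at about (300,370). The offset matches the 43 mm finger half-opening.

```bash
python3 -m pendant '[[[0,0,0],[0,0,0],1],[[0,0,0],[0,0,0],1],[[0,0,0],[0,0,0],1],[[0,0,0],[0,0,0],1],[[0,0,0],[0,0,0],1],[[0,0,0],[0,0,0],1]]' 40
python3 -c "
from h import *
where(.5245,-.048,.069,29.2)"
```

```text
time: 4.3
position: [0.525, -0.0478, 0.0695]
tool_rot: [-1.591, -2.709, 0.0]
ft_force: [-0.5, -0.5, 0.5]
grip_width: 0.403
t 4.3 p [ 0.525  -0.0478  0.0695] yaw_y 29.13 F [-0.48 -0.46  0.47] M [ 0.01 -0.11 -0.05] w 0.403
shift tool [ 0.0001 -0.0006  0.0005] turn deg [-0.01  0.   -0.07] q [ 0.6   0.25 -0.63  1.91  0.17  1.03  0.41]
```

```bash
python3 -m pendant '[[[0,-2.5,0],[0.0027,0,-0.0005],1],[[0,-2.5,0],[0.0027,0,-0.0005],1],[[0,0,0],[0,0,0],1]]' 50
python3 -c "
from h import *
where(.5245,-.048,.069,29.2)"
```

```text
time: 4.68
position: [0.5232, -0.0454, 0.0705]
tool_rot: [1.55, 2.64, -0.071]
ft_force: [3.9, -5.4, -4.0]
grip_width: 0.355
t 4.675 p [ 0.5232 -0.0454  0.0705] yaw_y 29.15 F [ 3.86 -5.39 -3.97] M [-1.08 -0.95  0.05] w 0.355
shift tool [-0.0027 -0.0001  0.0017] turn deg [ 0.01  5.28 -0.05] q [ 0.56  0.21 -0.63  1.96  0.24  0.99  0.32]
```

```bash
python3 -m pendant '[[[0,-2.5,0],[0.0027,0,-0.0005],1],[[0,-2,0],[0.0027,0,-0.0005],1],[[0,0,0],[0,0,0],1]]' 50
python3 -c "
from h import *
where(.5245,-.048,.069,29.2)"
```

```text
time: 5.05
position: [0.5213, -0.0421, 0.071]
tool_rot: [1.516, 2.577, -0.129]
ft_force: [7.1, -8.3, -6.5]
grip_width: 0.361
t 5.05 p [ 0.5213 -0.0421  0.071 ] yaw_y 29.09 F [ 7.12 -8.29 -6.46] M [-1.46 -1.54  0.09] w 0.361
shift tool [-0.0063 -0.0001  0.0032] turn deg [ 0.05  9.85 -0.12] q [ 0.51  0.17 -0.63  2.    0.32  0.96  0.22]
```

```bash
python3 -c "
from h import *
grab('scene','d')
im=load('scene','d');cv2.imwrite('pics/d2.png',cv2.resize(im['color'][150:220,220:300,::-1],None,fx=8,fy=8,interpolation=cv2.INTER_CUBIC))"
```

```text
(no output)
```

View pics/d2.png

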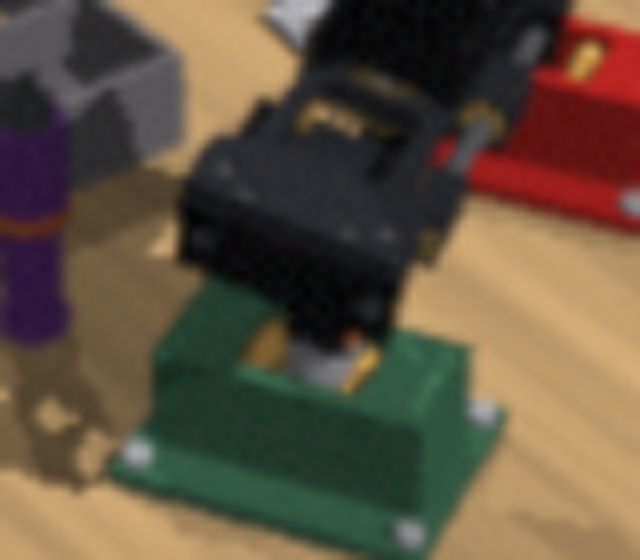

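The tool leans about 10° towards the keeper's +y, and the neck at (320,365) is pressed against the right-hand brass jaw. The part seems to tip less than the tool, so I'll push further sideways.

```bash
python3 -m pendant '[[[0,-0.5,0],[0.003,0,-0.0005],1],[[0,0,0],[0.002,0,-0.0005],1],[[0,0,0],[0,0,0],1]]' 60
python3 -c "
from h import *
where(.5245,-.048,.069,29.2)"
```

```text
time: 5.48
position: [0.5206, -0.0412, 0.071]
tool_rot: [1.514, 2.566, -0.136]
ft_force: [14.5, -16.7, -16.7]
grip_width: 0.355
t 5.475 p [ 0.5206 -0.0412  0.071 ] yaw_y 28.94 F [ 14.5  -16.7  -16.74] M [-2.8  -3.16  0.25] w 0.355
shift tool [-0.0074  0.0001  0.0034] turn deg [ 0.14 10.54 -0.28] q [ 0.51  0.17 -0.63  2.01  0.33  0.95  0.2 ]
```

```bash
python3 -m pendant '[[[0,0.5,0],[-0.005,0,0.001],1],[[0,2,0],[-0.0027,0,0.0005],1],[[0,2.5,0],[-0.0027,0,0.0005],1],[[0,2.5,0],[-0.0027,0,0.0005],1],[[0,2.5,0],[-0.0027,0,0.0005],1],[[0,0,0],[0,0,0],1]]' 50
python3 -c "
from h import *
where(.5245,-.048,.069,29.2)"
```

```text
time: 6.22
position: [0.5249, -0.0489, 0.0696]
tool_rot: [-1.594, -2.706, 0.001]
ft_force: [0.1, -1.7, -2.0]
grip_width: 0.357
t 6.225 p [ 0.5249 -0.0489  0.0696] yaw_y 29.0 F [ 0.08 -1.74 -1.96] M [-0.57 -0.08  0.  ] w 0.357
shift tool [0.001  0.0001 0.0006] turn deg [-0.06 -0.02 -0.2 ] q [ 0.6   0.25 -0.62  1.91  0.17  1.03  0.41]
```

```bash
python3 -m pendant '[[[0,2.5,0],[-0.0027,0,-0.0005],1],[[0,2.5,0],[-0.0027,0,-0.0004],1],[[0,2.5,0],[-0.0027,0,-0.0004],1],[[0,2,0],[-0.0027,0,-0.0003],1],[[0,0,0],[0,0,0],1]]' 60
python3 -c "
from h import *
where(.5245,-.048,.069,29.2)"
```

```text
time: 6.85
position: [0.5284, -0.0543, 0.0705]
tool_rot: [-1.512, -2.577, -0.128]
ft_force: [-5.1, 5.9, 0.9]
grip_width: 0.357
t 6.85 p [ 0.5284 -0.0543  0.0705] yaw_y 29.21 F [-5.11  5.89  0.94] M [1.23 1.03 0.04] w 0.357
shift tool [ 0.007  -0.0004  0.0027] turn deg [-0.14 -9.92 -0.  ] q [ 0.67  0.35 -0.62  1.81  0.06  1.14  0.56]
```

```bash
python3 -m pendant '[[[0,0.5,0],[-0.002,0,-0.0003],1],[[0,0.5,0],[-0.002,0,-0.0003],1],[[0,0,0],[0,0,0],1]]' 60
python3 -c "
from h import *
where(.5245,-.048,.069,29.2)"
```

```text
time: 7.22
position: [0.529, -0.0552, 0.0703]
tool_rot: [-1.5, -2.563, -0.141]
ft_force: [-6.8, 9.1, 2.4]
grip_width: 0.359
t 7.225 p [ 0.529  -0.0552  0.0703] yaw_y 29.36 F [-6.76  9.14  2.44] M [1.99 1.49 0.04] w 0.359
shift tool [ 0.008  -0.0004  0.0029] turn deg [ -0.22 -11.1    0.13] q [ 0.68  0.36 -0.62  1.8   0.05  1.16  0.57]
```

```bash
python3 -m pendant '[[[0,0.5,0],[-0.002,0,-0.0005],1],[[0,0,0],[-0.0015,0,-0.0005],1],[[0,0,0],[0,0,0],1]]' 60
python3 -c "
from h import *
where(.5245,-.048,.069,29.2)"
```

```text
time: 7.6
position: [0.5294, -0.0559, 0.0703]
tool_rot: [-1.491, -2.554, -0.149]
ft_force: [-8.8, 13.4, 0.9]
grip_width: 0.353
t 7.6 p [ 0.5294 -0.0559  0.0703] yaw_y 29.46 F [-8.79 13.44  0.94] M [2.84 1.83 0.  ] w 0.353
shift tool [ 0.0088 -0.0004  0.0031] turn deg [ -0.29 -11.82   0.23] q [ 0.68  0.37 -0.62  1.79  0.05  1.17  0.58]
```

```bash
python3 -m pendant '[[[0,1.5,0],[0.0035,0,0.001],1],[[0,-2.5,0],[0.004,0,0.0006],1],[[0,-2.5,0],[0.0027,0,0.0004],1],[[0,-2.5,0],[0.0027,0,0.0004],1],[[0,-2.5,0],[0.0027,0,0.0004],1],[[0,-2.5,0],[0.0027,0,0.0004],1],[[0,0,0],[0,0,0],1]]' 60
python3 -c "
from h import *
where(.5245,-.048,.069,29.2)"
```

```text
time: 8.48
position: [0.525, -0.0476, 0.0709]
tool_rot: [1.588, 2.708, -0.002]
ft_force: [0.0, 0.3, -5.2]
grip_width: 0.352
t 8.475 p [ 0.525  -0.0476  0.0709] yaw_y 29.23 F [ 0.01  0.3  -5.21] M [ 0.05 -0.13 -0.  ] w 0.352
shift tool [-0.0001 -0.0006  0.0019] turn deg [0.01 0.14 0.03] q [ 0.6   0.25 -0.62  1.91  0.17  1.03  0.42]
```

Both sides show the slide at about 8 N, then a rise to 16–22 N at the stop. I'll lift in small steps and watch Fz.

```bash
python3 -m pendant '[[[0,0,0],[0,0,-0.003],1],[[0,0,0],[0,0,-0.003],1],[[0,0,0],[0,0,0],1]]' 60
python3 -m pendant '[[[0,0,0],[0,0,-0.002],1],[[0,0,0],[0,0,0],1]]' 60
```

```text
time: 8.85
position: [0.5249, -0.0488, 0.0771]
tool_rot: [-1.593, -2.707, 0.002]
ft_force: [-2.7, -0.3, -1.4]
grip_width: 0.358
time: 9.1
position: [0.5245, -0.0485, 0.0776]
tool_rot: [-1.592, -2.708, 0.001]
ft_force: [2.1, -2.4, -14.8]
grip_width: 0.354
```

```bash
python3 -m pendant '[[[0,0,0],[0,0,0],1],[[0,0,0],[0,0,0],1]]' 60
python3 -c "
from h import *
where(.5245,-.048,.069,29.2)
grab('scene','e');im=load('scene','e');cv2.imwrite('pics/e2.png',cv2.resize(im['color'][150:220,220:300,::-1],None,fx=8,fy=8,interpolation=cv2.INTER_CUBIC))"
```

```text
time: 9.35
position: [0.5244, -0.0484, 0.0777]
tool_rot: [-1.591, -2.708, 0.001]
ft_force: [2.9, -2.9, -19.9]
grip_width: 0.351
t 9.35 p [ 0.5244 -0.0484  0.0777] yaw_y 29.11 F [  2.85  -2.87 -19.91] M [-0.86 -0.78  0.01] w 0.351
shift tool [0.0003 0.0003 0.0087] turn deg [-0.08 -0.02 -0.09] q [ 0.6   0.24 -0.62  1.9   0.16  1.05  0.42]
```

View pics/e2.png

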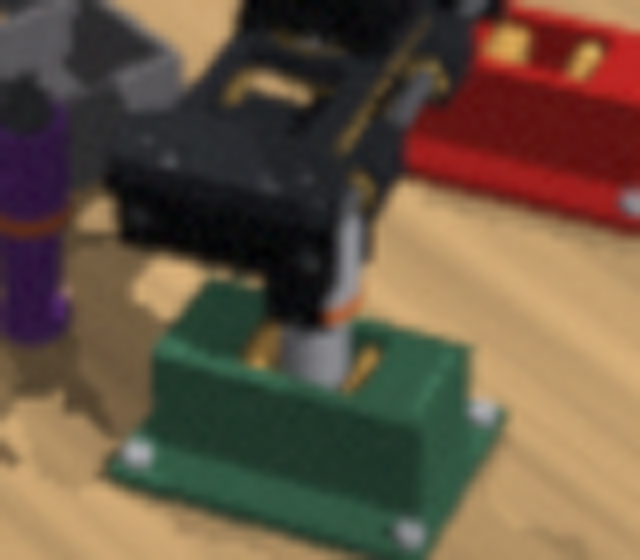

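Fz is resisted by about 15 N. The lateral force points to -y, so the flange is catching on the +y jaw. The picture agrees: the neck's right edge at (348,360) is close to the right jaw, and there is a wider gap on the left. I'll lower slightly, recentre and retry.

```bash
python3 -m pendant '[[[0,0,0],[0,0,0.003],1],[[0,0,0],[-0.0015,0,0],1],[[0,0,0],[0,0,0],1]]' 60
python3 -m pendant '[[[0,0,0],[0,0,-0.002],1],[[0,0,0],[0,0,-0.002],1],[[0,0,0],[0,0,0],1]]' 60
python3 -m pendant '[[[0,0,0],[0,0,0],1]]' 60
```

```text
time: 9.78
position: [0.5252, -0.0487, 0.0771]
tool_rot: [-1.59, -2.708, 0.002]
ft_force: [-4.0, -2.7, -2.8]
grip_width: 0.354
time: 10.15
position: [0.5248, -0.0487, 0.0787]
tool_rot: [-1.59, -2.707, 0.001]
ft_force: [-0.0, -1.0, -21.0]
grip_width: 0.356
time: 10.28
position: [0.5248, -0.0487, 0.0788]
tool_rot: [-1.59, -2.707, 0.001]
ft_force: [-1.5, -1.1, -21.3]
grip_width: 0.36
```

```bash
python3 -c "
from h import *
where(.5245,-.048,.069,29.2)
im=grab('scene','f');cv2.imwrite('pics/f2.png',cv2.resize(im['color'][165:205,240:285,::-1],None,fx=14,fy=14,interpolation=cv2.INTER_CUBIC))
def proj(p):
    c=im['world_to_cam']@np.append(p,1);return (im['cx']+im['fx']*c[0]/-c[2],im['cy']-im['fy']*c[1]/-c[2])
for z in(.05,.07,.09,.11): 
  u,v=proj([.5248,-.0485,z]);print(z,round(u,2),round(v,2),'crop',round((u-240)*14),round((v-165)*14))
im=grab('top','f');cv2.imwrite('pics/f3.png',cv2.resize(im['color'][165:230,225:300,::-1],None,fx=8,fy=8,interpolation=cv2.INTER_CUBIC))
"
```

```text
t 10.275 p [ 0.5248 -0.0487  0.0788] yaw_y 29.14 F [ -1.47  -1.1  -21.29] M [-0.21  0.14 -0.03] w 0.36
shift tool [0.0008 0.0001 0.0098] turn deg [-0.09 -0.1  -0.06] q [ 0.6   0.24 -0.62  1.9   0.16  1.05  0.42]
0.05 258.78 193.2 crop 263 395
0.07 258.89 187.72 crop 264 318
0.09 259.0 182.11 crop 266 239
0.11 259.11 176.37 crop 268 159
```

View pics/f2.png

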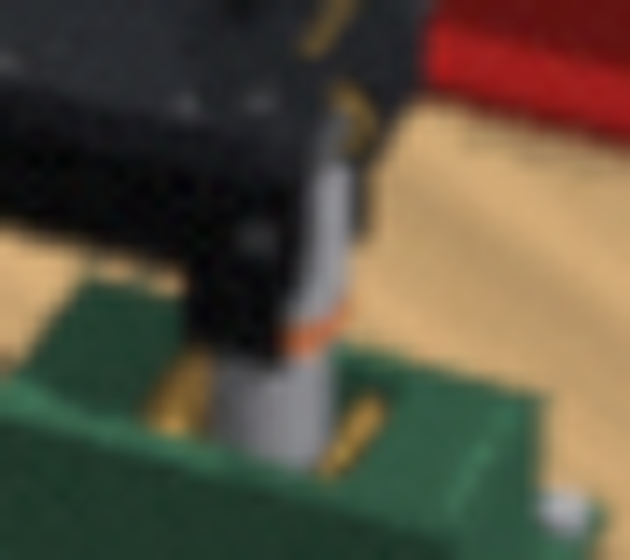

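View pics/f3.png

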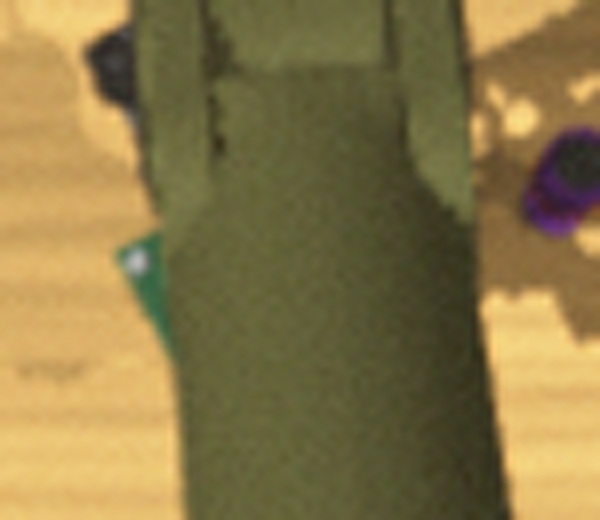

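The jaw gap now measures about 32 mm in the crop (roughly u 205 to 351), with the neck centred in it, so both jaws have gone back. The lift still meets about 16 N at the flange, perhaps because the part leans in the hand. I'll lower it, rock each side a bit harder, and let it re-seat before lifting.

```bash
python3 -m pendant '[[[0,0,0],[0,0,0.003],1],[[0,0,0],[0,0,0.002],1],[[0,0,0],[0,0,0.002],1],[[0,0,0],[0,0,0],1]]' 60
python3 -c "
from h import *
where(.5245,-.048,.069,29.2)"
```

```text
time: 10.88
position: [0.5273, -0.0482, 0.0758]
tool_rot: [1.59, 2.707, 0.002]
ft_force: [-5.5, -0.1, -2.0]
grip_width: 0.355
t 10.875 p [ 0.5273 -0.0482  0.0758] yaw_y 29.15 F [-5.49 -0.07 -1.97] M [0.27 1.44 0.  ] w 0.355
shift tool [ 0.0015 -0.0024  0.0068] turn deg [ 0.12  0.08 -0.05] q [ 0.6   0.24 -0.62  1.9   0.16  1.04  0.42]
```

```bash
python3 -m pendant '[[[0,0,0],[0,0,0],1],[[0,0,0],[0,0,0],1]]' 60
python3 -c "
from h import *
where(.5245,-.048,.069,29.2)"
```

```text
time: 11.12
position: [0.5273, -0.0481, 0.0758]
tool_rot: [1.59, 2.707, 0.002]
ft_force: [-5.5, 0.5, -1.9]
grip_width: 0.358
t 11.125 p [ 0.5273 -0.0481  0.0758] yaw_y 29.15 F [-5.49  0.54 -1.87] M [ 0.32  1.52 -0.05] w 0.358
shift tool [ 0.0015 -0.0024  0.0068] turn deg [ 0.12  0.08 -0.05] q [ 0.6   0.24 -0.62  1.9   0.16  1.04  0.42]
```

```bash
python3 -m pendant '[[[0,0,0],[0.001,-0.0024,0],1],[[0,0,0],[0,0,0.002],1],[[0,0,0],[0,0,0],1],[[0,0,0],[0,0,0],1]]' 60
python3 -c "
from h import *
where(.5245,-.048,.069,29.2)"
```

```text
time: 11.62
position: [0.5238, -0.0497, 0.071]
tool_rot: [1.591, 2.707, 0.0]
ft_force: [0.4, -0.6, -5.1]
grip_width: 0.358
t 11.625 p [ 0.5238 -0.0497  0.071 ] yaw_y 29.11 F [ 0.4  -0.65 -5.11] M [ 0.01 -0.11 -0.02] w 0.358
shift tool [0.0012 0.0014 0.002 ] turn deg [ 0.05  0.05 -0.09] q [ 0.6   0.24 -0.62  1.91  0.16  1.03  0.42]
```

```bash
python3 -m pendant '[[[0,0,0],[0.001,0.001,0.001],1],[[0,0,0],[0,0,0],1]]' 60
python3 -m pendant '[[[0,0,0],[0,0,0.001],1],[[0,0,0],[0,0,0],1]]' 60
python3 -m pendant '[[[0,0,0],[0,0,0.001],1],[[0,0,0],[0,0,0],1]]' 60
python3 -c "
from h import *
where(.525,-.048,.069,29.2)"
```

```text
time: 11.88
position: [0.5239, -0.0484, 0.0697]
tool_rot: [1.591, 2.708, -0.0]
ft_force: [0.5, 0.0, -4.8]
grip_width: 0.354
time: 12.12
position: [0.5241, -0.0483, 0.0695]
tool_rot: [1.591, 2.708, -0.0]
ft_force: [-2.2, -1.0, 4.2]
grip_width: 0.359
time: 12.38
position: [0.5242, -0.0483, 0.0695]
tool_rot: [1.591, 2.707, -0.001]
ft_force: [-4.1, -0.9, 12.0]
grip_width: 0.357
t 12.375 p [ 0.5242 -0.0483  0.0695] yaw_y 29.12 F [-4.14 -0.92 11.97] M [-0.25  1.01 -0.02] w 0.357
shift tool [-0.0001  0.0009  0.0005] turn deg [ 0.01  0.09 -0.08] q [ 0.6   0.25 -0.62  1.91  0.17  1.03  0.42]
```

The foot touches down at TCP 0.0695, the same as at the grasp, so nothing slipped. The earlier lift had reached about 9 mm rise, with the flange already between the jaws but tight. I'll rock again for more clearance, -y first, since that side saw less force.

```bash
python3 -m pendant '[[[0,2.5,0],[-0.0027,0,-0.001],1],[[0,2.5,0],[-0.0027,0,-0.0007],1],[[0,2.5,0],[-0.0027,0,-0.0006],1],[[0,2.5,0],[-0.0037,0,-0.0006],1],[[0,0.5,0],[-0.004,0,-0.0005],1],[[0,0,0],[0,0,0],1]]' 60
python3 -c "
from h import *
where(.525,-.048,.069,29.2)"
```

```text
time: 13.12
position: [0.529, -0.0564, 0.0701]
tool_rot: [-1.501, -2.562, -0.144]
ft_force: [-7.8, 9.2, 9.4]
grip_width: 0.355
t 13.125 p [ 0.529  -0.0564  0.0701] yaw_y 29.29 F [-7.76  9.16  9.41] M [2.29 1.96 0.12] w 0.355
shift tool [0.0089 0.0006 0.0028] turn deg [ -0.12 -11.14   0.07] q [ 0.68  0.36 -0.61  1.8   0.05  1.16  0.57]
```

```bash
python3 -m pendant '[[[0,0.5,0],[-0.003,0,-0.0015],1],[[0,0,0],[-0.002,0,-0.0005],1],[[0,0,0],[0,0,0],1]]' 60
python3 -c "
from h import *
where(.525,-.048,.069,29.2)"
```

```text
time: 13.5
position: [0.5297, -0.0575, 0.0701]
tool_rot: [-1.491, -2.552, -0.152]
ft_force: [-9.1, 15.1, 4.7]
grip_width: 0.354
t 13.5 p [ 0.5297 -0.0575  0.0701] yaw_y 29.43 F [-9.06 15.14  4.7 ] M [3.45 2.14 0.  ] w 0.354
shift tool [0.0101 0.0006 0.0032] turn deg [ -0.21 -11.95   0.21] q [ 0.68  0.37 -0.61  1.79  0.05  1.17  0.59]
```

```bash
python3 -m pendant '[[[0,0.5,0],[-0.003,0,-0.0005],1],[[0,0,0],[0,0,0],1],[[0,0,0],[0,0,0],1]]' 60
python3 -c "
from h import *
where(.525,-.048,.069,29.2)"
```

```text
time: 13.88
position: [0.5303, -0.0585, 0.07]
tool_rot: [-1.484, -2.544, -0.159]
ft_force: [-11.7, 16.3, 7.3]
grip_width: 0.354
t 13.875 p [ 0.5303 -0.0585  0.07  ] yaw_y 29.51 F [-11.65  16.31   7.31] M [4.06 2.5  0.05] w 0.354
shift tool [0.0112 0.0006 0.0035] turn deg [ -0.26 -12.61   0.28] q [ 0.69  0.38 -0.61  1.78  0.04  1.18  0.59]
```

```bash
python3 -m pendant '[[[0,-1.5,0],[0.008,0,0.001],1],[[0,-2.5,0],[0.004,0,0.001],1],[[0,-2.5,0],[0.0037,0,0.001],1],[[0,-2.5,0],[0.0027,0,0.0007],1],[[0,-2.5,0],[0.0027,0,0.0005],1],[[0,0,0],[0.0027,0,0],1],[[0,0,0],[0,0,0],1]]' 60
python3 -c "
from h import *
where(.525,-.048,.069,29.2)"
```

```text
time: 14.75
position: [0.5246, -0.0487, 0.0697]
tool_rot: [1.592, 2.707, 0.002]
ft_force: [1.7, 2.0, -1.2]
grip_width: 0.354
t 14.75 p [ 0.5246 -0.0487  0.0697] yaw_y 29.09 F [ 1.7   1.97 -1.22] M [ 0.39 -0.48  0.02] w 0.354
shift tool [0.0005 0.0007 0.0007] turn deg [ 0.1   0.05 -0.11] q [ 0.6   0.25 -0.62  1.91  0.17  1.03  0.42]
```

Now +y.

```bash
python3 -m pendant '[[[0,-2.5,0],[0.0027,0,-0.0005],1],[[0,-2.5,0],[0.0027,0,-0.0005],1],[[0,-2.5,0],[0.0027,0,-0.0005],1],[[0,-2.5,0],[0.0037,0,-0.0005],1],[[0,-0.5,0],[0.003,0,-0.0003],1],[[0,0,0],[0,0,0],1]]' 60
python3 -c "
from h import *
where(.525,-.048,.069,29.2)"
```

```text
time: 15.5
position: [0.519, -0.0412, 0.071]
tool_rot: [1.511, 2.561, -0.142]
ft_force: [7.8, -10.3, -8.4]
grip_width: 0.352
t 15.5 p [ 0.519  -0.0412  0.071 ] yaw_y 28.94 F [  7.82 -10.29  -8.36] M [-1.96 -1.85  0.04] w 0.352
shift tool [-0.0084  0.002   0.0036] turn deg [ 0.06 10.91 -0.26] q [ 0.5   0.16 -0.63  2.01  0.33  0.95  0.19]
```

```bash
python3 -m pendant '[[[0,-0.5,0],[0.003,0,0.0005],1],[[0,-0.5,0],[0.003,0,0.0005],1],[[0,0,0],[0,0,0],1],[[0,0,0],[0,0,0],1]]' 60
python3 -c "
from h import *
where(.525,-.048,.069,29.2)"
```

```text
time: 16.0
position: [0.5178, -0.0389, 0.0709]
tool_rot: [1.503, 2.543, -0.157]
ft_force: [7.3, -14.5, -0.0]
grip_width: 0.357
t 16.0 p [ 0.5178 -0.0389  0.0709] yaw_y 28.84 F [  7.34 -14.51  -0.03] M [-3.4  -1.91 -0.04] w 0.357
shift tool [-0.0107  0.0019  0.0043] turn deg [ 0.09 12.16 -0.38] q [ 0.48  0.15 -0.63  2.02  0.36  0.94  0.16]
```

```bash
python3 -m pendant '[[[0,-0.5,0],[0.003,0,0],1],[[0,0,0],[0,0,0],1],[[0,0,0],[0,0,0],1]]' 60
python3 -c "
from h import *
where(.525,-.048,.069,29.2)"
python3 -m pendant '[[[0,2,0],[-0.008,0,-0.0005],1],[[0,2.5,0],[-0.004,0,0.0003],1],[[0,2.5,0],[-0.0037,0,0.0003],1],[[0,2.5,0],[-0.0027,0,0.0003],1],[[0,2.5,0],[-0.0027,0,0.0003],1],[[0,0,0],[0,0,0],1]]' 60
python3 -c "
from h import *
where(.525,-.048,.069,29.2)"
```

```text
time: 16.38
position: [0.517, -0.0376, 0.0708]
tool_rot: [1.499, 2.534, -0.164]
ft_force: [8.5, -16.8, 0.5]
grip_width: 0.355
t 16.375 p [ 0.517  -0.0376  0.0708] yaw_y 28.8 F [  8.53 -16.76   0.45] M [-3.88 -2.16  0.01] w 0.355
shift tool [-0.0122  0.002   0.0047] turn deg [ 0.1  12.77 -0.42] q [ 0.47  0.15 -0.63  2.03  0.37  0.94  0.14]
time: 17.12
position: [0.5226, -0.0484, 0.0697]
tool_rot: [-1.597, -2.705, 0.001]
ft_force: [0.1, -1.0, -1.4]
grip_width: 0.357
t 17.125 p [ 0.5226 -0.0484  0.0697] yaw_y 28.9 F [ 0.12 -1.01 -1.39] M [-0.33 -0.24 -0.01] w 0.357
shift tool [-0.0008  0.0023  0.0007] turn deg [-0.05 -0.   -0.3 ] q [ 0.59  0.24 -0.61  1.92  0.16  1.03  0.42]
```

```bash
python3 -m pendant '[[[0,0,0],[0,0.0015,-0.002],1],[[0,0,0],[0,0,-0.002],1],[[0,0,0],[0,0,0],1]]' 60
python3 -m pendant '[[[0,0,0],[0,0,-0.002],1],[[0,0,0],[0,0,-0.002],1],[[0,0,0],[0,0,0],1]]' 60
python3 -c "
from h import *
where(.525,-.048,.069,29.2)"
```

```text
time: 17.5
position: [0.5236, -0.0446, 0.0743]
tool_rot: [1.59, 2.709, -0.0]
ft_force: [-0.3, -0.5, -5.4]
grip_width: 0.353
time: 17.88
position: [0.5239, -0.0452, 0.0786]
tool_rot: [1.591, 2.708, -0.0]
ft_force: [-0.2, -0.7, -4.9]
grip_width: 0.356
t 17.875 p [ 0.5239 -0.0452  0.0786] yaw_y 29.12 F [-0.23 -0.74 -4.86] M [-0.1  -0.15 -0.  ] w 0.356
shift tool [-0.0029 -0.0004  0.0096] turn deg [ 0.02  0.04 -0.08] q [ 0.59  0.23 -0.62  1.91  0.16  1.05  0.42]
```

It is free at 9 mm rise, carrying only its weight (about 5 N). I'll keep lifting.

```bash
python3 -m pendant '[[[0,0,0],[0,0,-0.003],1],[[0,0,0],[0,0,0],1]]' 60
python3 -m pendant '[[[0,0,0],[0,0,-0.003],1],[[0,0,0],[0,0,0],1]]' 60
python3 -c "
from h import *
where(.525,-.048,.069,29.2)"
```

```text
time: 18.12
position: [0.5239, -0.0452, 0.0816]
tool_rot: [1.591, 2.708, 0.0]
ft_force: [0.8, 0.1, -4.8]
grip_width: 0.352
time: 18.38
position: [0.5239, -0.0452, 0.0845]
tool_rot: [1.591, 2.708, -0.0]
ft_force: [0.3, -0.2, -4.4]
grip_width: 0.357
t 18.375 p [ 0.5239 -0.0452  0.0845] yaw_y 29.12 F [ 0.35 -0.19 -4.43] M [-0.21 -0.18 -0.03] w 0.357
shift tool [-0.003  -0.0004  0.0155] turn deg [ 0.01  0.02 -0.08] q [ 0.6   0.23 -0.62  1.9   0.15  1.06  0.42]
```

```bash
python3 -m pendant '[[[0,0,0],[0,0,-0.004],1],[[0,0,0],[0,0,-0.004],1],[[0,0,0],[0,0,0],1]]' 60
python3 -m pendant '[[[0,0,0],[0,0,-0.005],1],[[0,0,0],[0,0,-0.005],1],[[0,0,0],[0,0,0],1]]' 60
python3 -m pendant '[[[0,0,0],[0,0,-0.006],1],[[0,0,0],[0,0,-0.008],1],[[0,0,0],[0,0,-0.008],1],[[0,0,0],[0,0,-0.015],1],[[0,0,0],[0,0,-0.02],1],[[0,0,0],[0,0,-0.02],1],[[0,0,0],[0,0,0],1]]' 60
python3 -c "
from h import *
where(.487,.377,.18,-5)
im=grab('scene','g');cv2.imwrite('pics/g2.png',cv2.resize(im['color'][120:210,210:310,::-1],None,fx=6,fy=6,interpolation=cv2.INTER_CUBIC))"
```

```text
time: 18.75
position: [0.5241, -0.0451, 0.0928]
tool_rot: [1.591, 2.708, 0.0]
ft_force: [-0.4, -1.0, -3.5]
grip_width: 0.359
time: 19.12
position: [0.524, -0.0446, 0.1028]
tool_rot: [1.591, 2.708, 0.001]
ft_force: [-0.1, -0.0, -5.6]
grip_width: 0.354
time: 20.0
position: [0.5253, -0.0451, 0.1816]
tool_rot: [1.589, 2.705, 0.002]
ft_force: [0.2, -1.0, -4.6]
grip_width: 0.355
t 20.0 p [ 0.5253 -0.0451  0.1816] yaw_y 29.12 F [ 0.24 -0.99 -4.58] M [ 0.03 -0.12 -0.06] w 0.355
shift tool [0.3874 0.172  0.001 ] turn deg [ 0.24  0.12 34.12] q [ 0.62  0.12 -0.63  1.8   0.08  1.24  0.48]
```

View pics/g2.png

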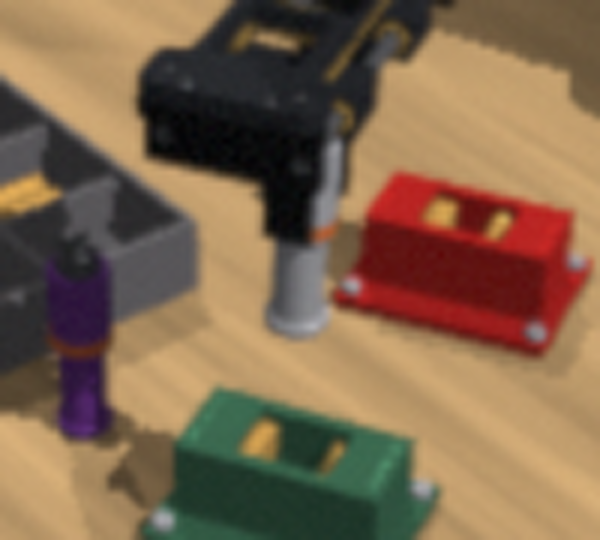

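The part is out of the keeper, with its foot at (297,325) in the crop. It leans slightly in the fingers, with the top to the right. I'll measure the lean.

```bash
cat > lean.py <<'E'
from h import *
import sys
from scipy.optimize import least_squares
def lean(tag,p,names=('scene',)):
  for n in names:
    im=load(n,tag);P=pts(im);hsv=cv2.cvtColor(im['color'],cv2.COLOR_RGB2HSV)
    zf=p[2]-.0615
    m=(np.hypot(P[...,0]-p[0],P[...,1]-p[1])<.03)&(P[...,2]>zf+.013)&(P[...,2]<zf+.051)&(hsv[...,2]>70)
    q=P[m];
    def f(a):
        d=np.array([a[2],a[3],1]);d/=np.linalg.norm(d);w=q-np.array([a[0],a[1],zf+.03])
        return (np.linalg.norm(w-np.outer(w@d,d),axis=1)-.012)
    r=least_squares(f,[p[0],p[1],0,0],loss='soft_l1',f_scale=.001)
    a=r.x;foot=np.array([a[0]-.03*a[2],a[1]-.03*a[3]])
    print(n,len(q),'slope',a[2:].round(3),'foot xy',foot.round(4),'rms',np.sqrt((r.fun**2).mean()).round(4))
    f2=P[(np.hypot(P[...,0]-p[0],P[...,1]-p[1])<.03)&(P[...,2]<zf+.02)&(P[...,2]>zf-.02)];print('lowest',np.percentile(f2[:,2],3) if len(f2) else None,'exp',zf)
    R=Rn.from_rotvec(monitor.get_state()['tool_rot']).as_matrix();print('slope in tool x,y',(R[:2,:2].T@a[2:]).round(3))
E
python3 -c "
from lean import *
lean('g',monitor.get_state()['position'],('scene','top'))"
```

```text
scene 98 slope [-0.042  0.01 ] foot xy [ 0.5269 -0.0467] rms 0.0013
lowest 0.12332018515687022 exp 0.11865574956445069
slope in tool x,y [ 0.029 -0.032]Traceback (most recent call last):
  File "<string>", line 3, in <module>
    lean('g',monitor.get_state()['position'],('scene','top'))
    ~~~~^^^^^^^^^^^^^^^^^^^^^^^^^^^^^^^^^^^^^^^^^^^^^^^^^^^^^
  File "lean.py", line 6, in lean
    im=load(n,tag);P=pts(im);hsv=cv2.cvtColor(im['color'],cv2.COLOR_RGB2HSV)
  File "h.py", line 8, in load
    def load(name,tag): return dict(np.load(f'{tag}_{name}.npz'))
                                    ~~~~~~~^^^^^^^^^^^^^^^^^^^^^
    fid = stack.enter_context(open(os.fspath(file), "rb"))
                              ~~~~^^^^^^^^^^^^^^^^^^^^^^^
FileNotFoundError: [Errno 2] No such file or directory: 'g_top.npz'
```

```bash
python3 -m pendant '[[[0,0,0],[0.03,0.0133,0],1],[[0,0,0],[0.052,0.0231,0],1],[[0,0,0],[0.052,0.0231,0],1],[[0,0,0],[0.052,0.0231,0],1],[[0,0,0],[0.052,0.0231,0],1],[[0,0,0],[0.052,0.0231,0],1],[[0,0,0],[0.052,0.0231,0],1],[[0,0,0],[0.03,0.0133,0],1]]' 60
python3 -m pendant '[[[0,1.2,0],[0.015,0.0067,0],1],[[0,1.2,0],[0,0,0],1],[[0,0,0],[0,0,0],1]]' 60
python3 -c "
from lean import *
where(.487,.377,.0695,29.2)
grab('scene','i');grab('top','i')
lean('i',monitor.get_state()['position'],('scene','top'))"
```

```text
time: 21.05
position: [0.4849, 0.3636, 0.1781]
tool_rot: [-1.585, -2.709, 0.0]
ft_force: [0.4, -0.4, -4.3]
grip_width: 0.352
time: 21.42
position: [0.4872, 0.3732, 0.1785]
tool_rot: [-1.58, -2.675, -0.03]
ft_force: [0.9, -0.5, -5.3]
grip_width: 0.356
t 21.425 p [0.4872 0.3732 0.1785] yaw_y 28.88 F [ 0.94 -0.53 -5.29] M [-0.15 -0.22 -0.  ] w 0.356
shift tool [-0.0009  0.0018  0.109 ] turn deg [-0.07 -2.28 -0.32] q [ 0.02  0.39 -0.87  1.59  0.26  1.3  -0.38]
scene 133 slope [ 0.006 -0.014] foot xy [0.4869 0.3731] rms 0.0008
lowest 0.12183592909403335 exp 0.11744477783417906
slope in tool x,y [-0.015 -0.002]
top 1 slope [ 0. -0.] foot xy [0.4867 0.3743] rms 0.0
lowest 0.12263169400933928 exp 0.11744477783417906
slope in tool x,y [-0. -0.]
```

View pics/i_scene.png

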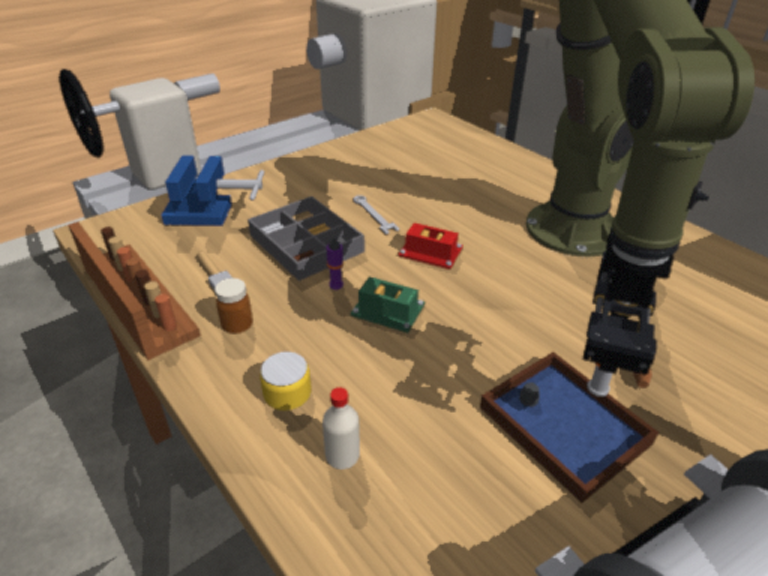

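The part now hangs upright (slope within 0.015) over the tray at about (600,385), away from the collet at (530,393). I'll set it down.

```bash
python3 -m pendant '[[[0,0,0],[0,0,0.02],1],[[0,0,0],[0,0,0.03],1],[[0,0,0],[0,0,0.03],1],[[0,0,0],[0,0,0.015],1],[[0,0,0],[0,0,0.007],1],[[0,0,0],[0,0,0],1]]' 60
python3 -m pendant '[[[0,0,0],[0,0,0.002],1],[[0,0,0],[0,0,0],1]]' 60
python3 -m pendant '[[[0,0,0],[0,0,0.002],1],[[0,0,0],[0,0,0],1]]' 60
```

```text
time: 22.28
position: [0.4835, 0.3805, 0.0774]
tool_rot: [-1.573, -2.677, -0.033]
ft_force: [-1.2, 0.0, -4.2]
grip_width: 0.355
time: 22.52
position: [0.4838, 0.3807, 0.0759]
tool_rot: [-1.574, -2.678, -0.034]
ft_force: [0.6, -0.3, -5.0]
grip_width: 0.355
time: 22.78
position: [0.4833, 0.3804, 0.0732]
tool_rot: [-1.573, -2.677, -0.033]
ft_force: [0.9, -0.2, -4.3]
grip_width: 0.359
```

```bash
python3 -m pendant '[[[0,0,0],[0,0,0.0015],1],[[0,0,0],[0,0,0],1]]' 60
python3 -m pendant '[[[0,0,0],[0,0,0.0015],1],[[0,0,0],[0,0,0],1]]' 60
python3 -m pendant '[[[0,0,0],[0,0,0.001],1],[[0,0,0],[0,0,0],1]]' 60
```

```text
time: 23.02
position: [0.4832, 0.3805, 0.0716]
tool_rot: [-1.573, -2.677, -0.032]
ft_force: [0.6, 0.4, -4.8]
grip_width: 0.349
time: 23.28
position: [0.4832, 0.3805, 0.0701]
tool_rot: [-1.573, -2.677, -0.032]
ft_force: [-0.2, 1.0, -4.8]
grip_width: 0.355
time: 23.52
position: [0.4833, 0.3807, 0.0698]
tool_rot: [-1.573, -2.678, -0.033]
ft_force: [-1.6, -0.9, -0.7]
grip_width: 0.356
```

It touches down at 0.0698, as expected. I'll ease the grip and open.

```bash
python3 -m pendant '[[[0,0,0],[0,0,0.0004],1],[[0,0,0],[0,0,0],1]]' 10
python3 -m pendant '[[[0,0,0],[0,0,0],1],[[0,0,0],[0,0,0],0.2],[[0,0,0],[0,0,0],0.1],[[0,0,0],[0,0,0],-0.2],[[0,0,0],[0,0,0],-0.6],[[0,0,0],[0,0,0],-1],[[0,0,0],[0,0,0],-1],[[0,0,0],[0,0,0],-1]]' 5
python3 -c "
from h import *
where(.487,.377,.2,29.2)
im=grab('scene','j');cv2.imwrite('pics/j2.png',cv2.resize(im['color'][190:300,350:450,::-1],None,fx=5,fy=5,interpolation=cv2.INTER_CUBIC))"
```

```text
time: 23.78
position: [0.4834, 0.3812, 0.0697]
tool_rot: [-1.573, -2.678, -0.034]
ft_force: [-2.3, -0.7, 4.8]
grip_width: 0.36
time: 24.78
position: [0.4832, 0.3807, 0.0689]
tool_rot: [-1.573, -2.677, -0.033]
ft_force: [0.4, -0.5, 0.4]
grip_width: 0.928
t 24.775 p [0.4832 0.3807 0.0689] yaw_y 29.13 F [ 0.36 -0.49  0.38] M [-0.02 -0.14  0.01] w 0.928
shift tool [ 0.0005  0.0015 -0.1312] turn deg [ 0.   -2.4  -0.07] q [-0.03  0.49 -0.82  1.7   0.35  1.11 -0.44]
```

View pics/j2.png

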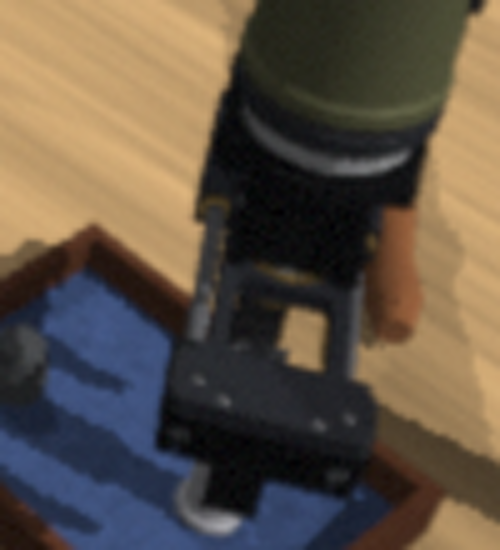

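The part stands with its foot at (208,505) in the crop, behind the near finger, and the fingers are open. I'll retreat straight up.

```bash
python3 -m pendant '[[[0,0,0],[0,0,0],-1],[[0,0,0],[0,0,-0.01],-1],[[0,0,0],[0,0,-0.02],-1],[[0,0,0],[0,0,-0.03],-1],[[0,0,0],[0,0,-0.05],-1],[[0,0,0],[0,0,-0.05],-1],[[0,0,0],[0,0,-0.03],-1],[[0,0,0],[0,0,0],-1]]'
python3 -m pendant '[[[0,0,0],[-0.05,0,0],-1],[[0,0,0],[-0.06,0,0],-1],[[0,0,0],[-0.06,0,0],-1],[[0,0,0],[-0.05,0,0],-1],[[0,0,0],[0,0,0],-1]]'
python3 -c "
from lean import *
where(.487,.377,.2,29.2)
im=grab('scene','k');grab('top','k')
lean('k',np.array([.483,.381,.0695]),('scene','top'))"
```

```text
time: 25.82
position: [0.4881, 0.3752, 0.2634]
tool_rot: [-1.575, -2.68, -0.043]
ft_force: [-0.0, -0.7, 0.7]
grip_width: 1.002
time: 26.45
position: [0.5964, 0.1751, 0.2481]
tool_rot: [-1.586, -2.67, -0.028]
ft_force: [0.3, 0.8, 0.1]
grip_width: 1.0
t 26.45 p [0.5964 0.1751 0.2481] yaw_y 28.58 F [0.31 0.78 0.15] M [ 0.02 -0.05 -0.04] w 1.0
shift tool [0.2275 0.0007 0.0573] turn deg [-0.13 -2.3  -0.62] q [ 0.32  0.36 -0.8   1.46  0.22  1.44  0.02]
scene 119 slope [0.006 0.005] foot xy [0.4827 0.3808] rms 0.0009
lowest 0.005850008150410919 exp 0.008000000000000007
slope in tool x,y [0.002 0.008]
top 21 slope [ 0.028 -0.008] foot xy [0.4808 0.3805] rms 0.0007
lowest 0.00479381585643438 exp 0.008000000000000007
slope in tool x,y [-0.021  0.021]
```

View pics/k_scene.png

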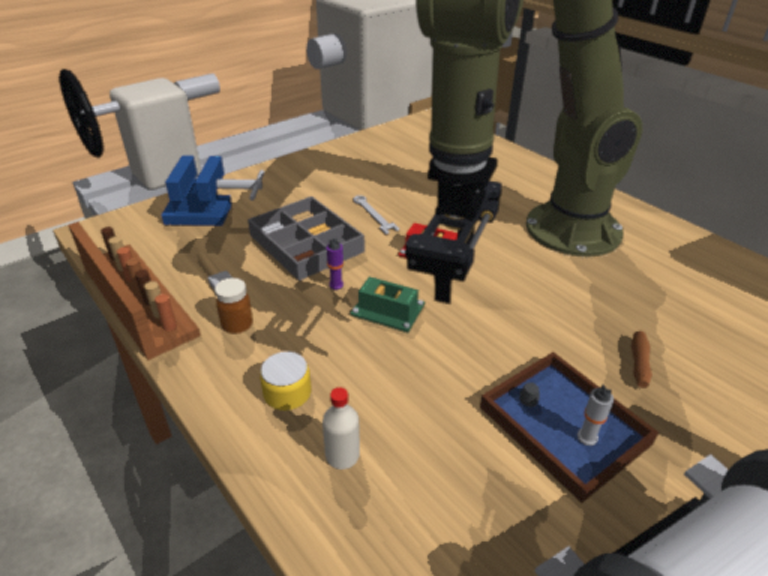

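View pics/k_top.png

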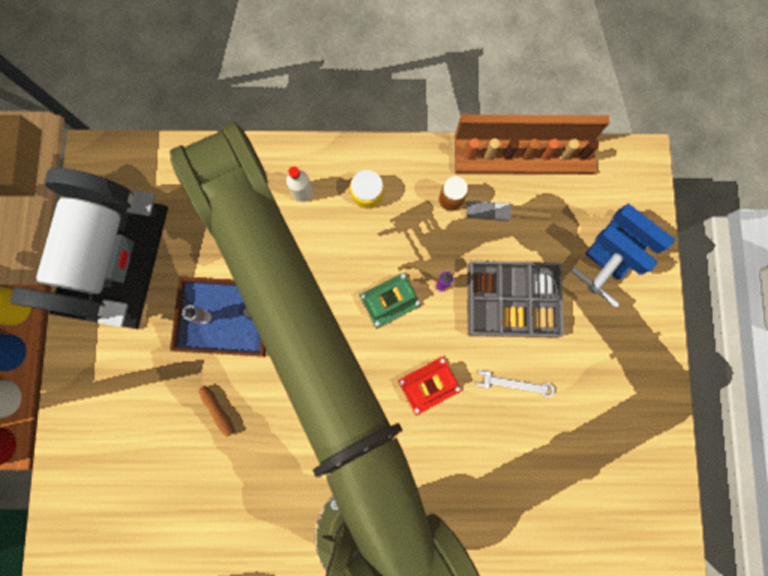

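The part stands upright in the tray, at (595,415) in the scene view and (195,313) in the top view. The bystanders are where they were and the arm is clear of everything. I'm handing it in.

```bash
python3 -c "
from bench import order
print(order.close_job())"
```

```text
the job is handed in; nothing more can be done
None
```

The drive centre is out of the keeper and standing upright in the tray, and I handed the job in at about 26.6 s of the 54 s allowed. No verdict was reported.

- **Rocking and lifting:** I gripped it by its body and rocked it to both sides. The first lift met about 15 N of resistance, so I stopped, lowered it and rocked both sides further, to about 19–20 N at the wrist. After that it came out showing only its own weight, about 5 N.
- **Forces:** The highest wrist force I read was about 28 N. I had no direct reading of the force between the part and the keeper, nor of how far each jaw had moved. I judged the jaws from the wrist force, the pictures and the free lift.
- **Placing:** The foot touched down in the tray at the expected height, and I eased the grip before opening the fingers.
- **Last checks:**
  - The foot is about 40 mm from the tray's centre, towards +y.
  - The lean is 0.01 rad in the scene view. The top view gave 0.03 rad, but from only 21 points. Both are under the 0.12 rad limit.
  - The two views put the foot within 2 mm of each other.
  - The lowest points on the part read 2–3 mm below the tray floor. I took this as depth and calibration error.
  - The glue bottle, tin, jar, spanner and handle look unmoved in the pictures, and so does the collet in the scene view. The arm hid the collet in the top view, and the brush was partly in shadow; I did not measure any of them.
  - The robot was touching nothing.

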